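# Park the rolling pin in the groove of the pastry slab

## Task

The pastry slab has a groove from front to back in which the rolling pin rests so that it cannot run off, but a biscuit cutter has been left standing over it. First slide the cutter to the left with the fingertips until it stands flat on the slab with room for the pin in the groove. Then roll the pin to the left, pushing only on the upper half of its barrel with the fingertips so that it turns rather than skids and never touches the cutter, until it drops into the groove and lies still; lift or grip nothing, and leave the jar, pot and timer around the slab alone.

Things in the scene. Friction and masses are not known exactly. Their poses are not given: they have to be found in the camera images.
- pastry_slab: Grey stone pastry slab on the worktop, 440 mm wide (y) x 200 mm deep (x) x 20 mm thick; heavy, does not move. Origin at the centre of its underside; y points left, x away from the robot (turned by its yaw), z up; flat top 20 mm above the origin. A straight groove runs across it from front to back, parallel to x. A pin rolling free on the flat top slows at about 0.5 m/s2, stops and stays put.
- groove (a point): Middle of the groove at the level of the flat top, 30 mm left (+y) of the slab's centre, axes as the slab. The groove is 30 mm wide and 6 mm deep, flanks sloping 31 degrees. In it the pin's axis is 19 mm above this point (24 mm on the flat). A pin that arrives at under 0.2 m/s stays in. Left of it are 175 mm of flat top, right of it 235 mm.
- rolling_pin: Wooden rolling pin on the right part of the slab, about parallel to the groove, 250 mm long, 0.3 kg. Origin mid-axis; x is its axis, y and z turn as it rolls. Barrel 48 mm in diameter, straight for 62 mm either side of the middle, then rounded; handles 23 mm thick, ending 125 mm from the middle. Pushed along its top without slip, it travels half as far as the fingertip.
- cutter: Plain round biscuit cutter: steel ring, 76 mm outer and 70 mm inner diameter, 30 mm high, 0.09 kg, open at top and bottom, standing on the slab across the groove or with its right side over it. Origin in the middle of its lower rim, z up. Closed fingertips fit inside it; it slides to the left without catching.
- honey_jar: Bystander: jar with a dark lid, 65 mm in diameter and 86 mm high, on the worktop to the left of the slab. Origin at the centre of its underside.
- sugar_pot: Bystander: white pot with a knobbed lid, 96 mm in diameter and 117 mm high, on the worktop to the right of the slab. Origin at the centre of its underside.
- egg_timer: Bystander: dome-shaped kitchen timer, 69 mm in diameter and 54 mm high, on the worktop behind the slab. Origin at the centre of its underside.
Mind the look-alikes: they are no part of the job. Leave any blue or green look-alike of the cutter alone.

How it is judged:
On the way, in this order (a step that is already met when the one before it is completed fails the run):
1. the cutter has been slid off to the left of the groove, with the pin still well short of it (y of cutter in the frame of groove above 0.062 m and y of rolling_pin in the frame of groove below -0.06 m), for 0.2 s.
2. the pin lies in the groove (y of rolling_pin in the frame of groove between -0.005 and 0.005 m and z of rolling_pin in the frame of groove between 0.016 and 0.021 m and x of rolling_pin in the frame of groove between -0.05 and 0.05 m and angle between the x axis of rolling_pin and the x axis of pastry_slab, either way round below 0.05 rad), for 0.2 s.
At the end, for the whole second after the job is handed in: The pin lies still in the groove: axis within 5 mm of its middle line, sunk at least 3 mm, parallel within 0.05 rad, middle within 50 mm of the groove's middle. The cutter stands upright on the slab's top left of the groove, its centre over 62 mm from the groove's middle line (all of step 2 and linear speed of each of rolling_pin, cutter below 0.01 m/s and angular speed of rolling_pin below 0.3 rad/s and y of cutter in the frame of groove above 0.062 m and z of cutter in the frame of pastry_slab between 0.016 and 0.024 m and angle between cutter's own z axis and vertical below 0.1 rad); the robot touches nothing.
It fails at once if the pin touches the cutter (contact force between rolling_pin and cutter above 0.2 N).
It fails at once if the pin is touched on its lower half (fingertips below its axis: TCP less than 63 mm above the worktop) (contact force between the fingers and rolling_pin above 0.5 N and height (world z) of the grasp point below 0.063 m).
It fails at once if the pin is shoved along without turning (over 50 mm/s with under 0.5 rad/s) (linear speed of rolling_pin above 0.05 m/s and angular speed of rolling_pin below 0.5 rad/s).
It fails at once if the pin or the cutter is lifted (12 mm or more), or the cutter is tipped over (height (world z) of rolling_pin above 0.056 m or height (world z) of cutter above 0.032 m or angle between cutter's own z axis and vertical above 0.5 rad).
It fails at once if the jar, the pot or the timer is moved by more than 20 mm (distance of any of honey_jar, sugar_pot, egg_timer from where it was at the start of the episode above 0.02 m).
It also fails if it takes over 56 s, if anything falls off the work surface, if the arm or the gripper's body presses on something with over 40 N, if the wrist force passes 120 N, or if a joint passes its speed limit or range.

## Robot

A 6-joint arm with a two-finger parallel gripper is mounted at the origin on a cart in front of the work surface, level with it; the furniture and walls round the work are solid. World frame = base frame: x ahead of the robot, y to its left, z up, the work surface at z = 0. Lengths are in m, angles in rad, forces in N, time in s.
With the tool pointing down it reaches from about 0.35 to 0.725 m from the base axis. Payload 4.3 kg.
Tool frame: the origin (TCP) lies between the finger pads, 19 mm behind the fingertips; this is the grasp point; z points along the fingers, y is the line along which they close (so a half turn about z gives the same grasp; the last joint's range is limited). The gripper opens to 85 mm and grips with 20 to 120 N. Pads are 22 mm wide; open, the fingers measure 114 mm over their backs; the gripper's body (76 mm by 85 mm) begins 54 mm behind the grasp point. The pads swing forward as they close: fully open they stand 13 mm farther back than shut.
Start: joints at [-1.365, 0.377, 0.081, 1.274, 0, 1.46], TCP at [0.179, -0.547, 0.25] pointing down, gripper open.
Joint ranges: [-2.72, 2.72], [-0.84, 1.66], [-1.02, 1.22], [-1.77, 2.12], [-1.37, 1.28], [-3.14, 3.14]. Speed limits (rad/s): [2.57, 2.57, 3.14, 3.14, 3.14, 3.14].

## Interface

Orientations are given as a unit quaternion [w, x, y, z].
In Python, from bench import * gives the robot as it stands.
- The arm moves only by the tool send_rows, never from a script. Its argument "increments" is one flat list of numbers, 4 for each row, row after row: the shift along the world's x, y, z normalised to -1 to 1, where 1 is 0.3 m, then the turn about the world's z normalised to -1 to 1, where 1 is 90 degrees. A call has 1 to 8 rows; each row is the pose to reach, as a shift and turn from the pose commanded when the call began; what a row does not reach only later rows make up. A row lasts 1/8 s, in which the tool goes at most 62.5 mm and 10.7 degrees, less where a joint would pass 70% of its speed; a pose out of reach is approached as far as the arm can. A call with a number of a shift or a turn outside -1 to 1 is refused whole. A call with a gripper value outside its range is refused whole. "gripper" is the opening, from 0 (shut) to 1 (fully open), set as the call begins (left out, the last holds). The fingers move at their own pace and stop on an object; the grip force is fixed at half the most. Time passes only in rows, so rows that repeat a pose let the fingers close. It gives the time, the measured TCP pose, the force, the opening and the grip force at its end, in the units of the state.
- sense(): the state, without advancing time (a new reading comes with each control period).
- read_camera(name): name is "scene" or "side" or "wrist"; returns a dict with "image" (420x560x3 uint8, blue, green, red), "depth" (420x560 float32, m along the optical axis (not along the pixel's ray), 0 where there is no reading), "fx", "fy", "cx", "cy" (pixels), "distortion" ([k1, k2, p1, p2, k3] as OpenCV has them; the pictures are not rectified), "extrinsics" (4x4, takes a point from world to camera coordinates). Camera axes: x right, y up, looking along -z (the intrinsics and any distortion apply to the point x, -y, -z); pixel columns grow to the right and rows downward; lengths in m; the calibration is good to about 2 mm. A picture is of the moment at which its call begins.
- hand_in(): hands the job in; it is judged then, once.
The state is a dict: "time_s": time; "qpos": joint angles; "joint_vel": joint speeds; "joint_torque": joint torques, N m; "eef_pos": TCP position; "tool_rot": TCP orientation; "force": force on the tool from outside, world axes, zero at the start; "torque": the same for the moment, N m; "gripper_width": finger opening in m; "finger_force": force on a finger pad.
Only numpy, scipy, OpenCV 4.12 (cv2) and the standard library are available. Lean on these libraries where they do the work, as an engineer would, in place of code of your own. Each camera call takes 0.05 s, during which the arm holds its last target. There are 200 camera calls.

## Working session

There is one attempt and no reset: what is moved stays moved. The work goes in short steps, Python scripts to look and compute and a tool call to move; the robot and the scene stay as the last step left them, time stands still between calls to the robot, and variables do not carry over. Pictures are saved under pics/ and viewed, at most 10 in all, crops included, and the job is handed in when it is done.

Besides the shell and the picture viewer there is one more tool, called after ">>>" by a JSON object that holds its "op" and its "data", one argument or row to a line. send_rows: Moves the arm, as the interface text tells. Its arguments: {"type":"object","properties":{"increments":{"type":"array"},"gripper":{"type":"number"}},"required":["increments"]}

```bash
mkdir -p pics
cat > h.py <<'E'
from bench import *
import numpy as np, cv2
def world(c,pts,plane=None):
    K=np.array([[c['fx'],0,c['cx']],[0,c['fy'],c['cy']],[0,0,1.]])
    p=np.array(pts,float).reshape(-1,1,2)
    u=cv2.undistortPoints(p,K,np.array(c['distortion'],float)).reshape(-1,2)
    T=np.linalg.inv(np.array(c['extrinsics']))
    out=[]
    for (x,y),(px,py) in zip(u,np.array(pts,float).reshape(-1,2)):
        d=T[:3,:3]@np.array([x,-y,-1]); o=T[:3,3]
        s=(plane-o[2])/d[2] if plane is not None else c['depth'][int(round(py)),int(round(px))]
        out.append(o+s*d)
    return np.array(out)
def allworld(c):
    h,w=c['depth'].shape
    uu,vv=np.meshgrid(np.arange(w),np.arange(h))
    return world(c,np.stack([uu,vv],-1).reshape(-1,2)).reshape(h,w,3)
E
python3 - <<'E'
from h import *
import pickle
for n in ("scene","side"):
    c=read_camera(n); pickle.dump(c,open(n+'.pkl','wb')); cv2.imwrite(f'pics/{n}0.png',c['image'])
    print(n,np.linalg.inv(c['extrinsics'])[:3,3])
E
```

```text
scene [0.06957221 0.77014108 1.04700475]
side [0.20043803 0.92933275 0.56302278]
```

View pics/scene0.png

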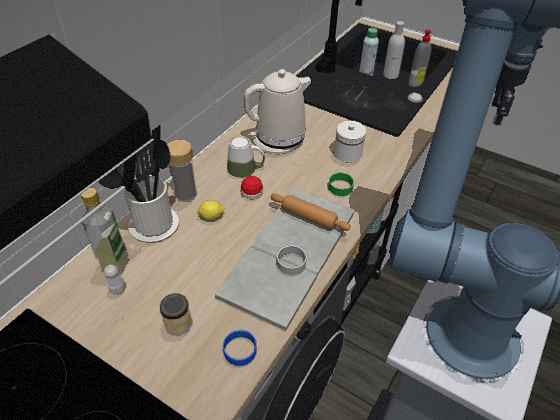

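View pics/side0.png

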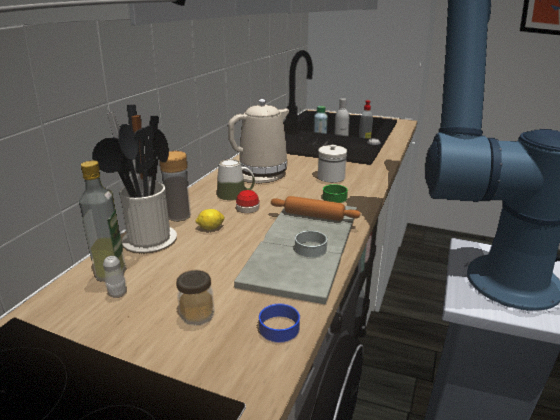

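The scene picture shows the slab with its left end at about (218,297)-(286,322), the steel cutter at (291,260), and the pin from (273,197) to (348,230). The blue ring (240,347) and green ring (341,184) are off the slab. Next I'll measure these from depth.

Run:
```python
from h import *
import pickle
for n in ("scene","side"):
    c=pickle.load(open(n+'.pkl','rb')); W=allworld(c); I=c['image'].astype(int); ok=c['depth']>0
    x,y,z=W[...,0],W[...,1],W[...,2]
    reg=ok&(x>.2)&(x<.75)&(y>-.5)&(y<.4)
    sl=reg&(z>.013)&(z<.027)
    m=cv2.morphologyEx(sl.astype(np.uint8),cv2.MORPH_OPEN,np.ones((5,5)))
    k,l,st,_=cv2.connectedComponentsWithStats(m); b=1+np.argmax(st[1:,4]); P=W[l==b]
    r=cv2.minAreaRect(P[:,:2].astype(np.float32)); print(n,'slab rect',r,np.median(P[:,2]),np.round(cv2.boxPoints(r),3).tolist())
    # pin: orange-brown
    B,G,R=I[...,0],I[...,1],I[...,2]
    pn=reg&(z>.033)&(z<.08)&(R-B>50)&(x>.3)&(y<0)
    k,l,st,_=cv2.connectedComponentsWithStats(pn.astype(np.uint8)); b=1+np.argmax(st[1:,4]); P=W[l==b]
    mu=P[:,:2].mean(0); e=np.linalg.svd(P[:,:2]-mu,full_matrices=False)[2][0]
    t=(P[:,:2]-mu)@e; print('pin',len(P),mu,'dir',e,'ext',mu+e*t.min(),mu+e*t.max(),'len',np.ptp(t),'zmax',np.percentile(P[:,2],98)); 
    Q=P[P[:,2]>P[:,2].max()-.006]; print(' top ridge mean',Q.mean(0))
    # cutter top rim
    ct=reg&(z>.040)&(z<.058)&(abs(R-B)<40)
    k,l,st,ce=cv2.connectedComponentsWithStats(ct.astype(np.uint8))
    for i in range(1,k):
        if st[i,4]>30:
            P=W[l==i]; A=np.c_[2*P[:,:2],np.ones(len(P))]; s=np.linalg.lstsq(A,(P[:,:2]**2).sum(1),rcond=None)[0]
            print(' grey',st[i,4],ce[i].round(),P.mean(0).round(3),'circ',s[:2],np.sqrt(max(0,s[2]+s[0]**2+s[1]**2)))
c=pickle.load(open('scene.pkl','rb'))
cv2.imwrite('pics/crop.png',cv2.resize(c['image'][170:335,205:375],None,fx=4,fy=3.6,interpolation=cv2.INTER_CUBIC)[:600])
```

```text
scene slab rect ((0.4840438961982727, 0.1505502462387085), (0.20172496140003204, 0.18614287674427032), 5.332531929016113) 0.01890754069056766 [[0.375, 0.23399999737739563], [0.3919999897480011, 0.04899999871850014], [0.5929999947547913, 0.06700000166893005], [0.5759999752044678, 0.2529999911785126]]
pin 1017 [ 0.50391967 -0.09590834] dir [-0.99906251 -0.04329089] ext [ 0.63454657 -0.09024808] [ 0.38696948 -0.10097597] len 0.24780941220894676 zmax 0.06927801162564713
 top ridge mean [ 0.50782558 -0.10240767  0.06784915]
 grey 120 [291. 139.] [ 0.722 -0.353  0.049] circ [ 0.77571248 -0.38534783] 0.06989817121854208
 grey 129 [348. 148.] [ 0.544 -0.411  0.049] circ [ 0.55683289 -0.44346112] 0.04476095734845658
 grey 203 [291. 257.] [0.465 0.064 0.046] circ [0.46464217 0.06531409] 0.03651141380017499
side slab rect ((0.49234944581985474, 0.0584392249584198), (0.20063357055187225, 0.37436509132385254), 4.947148323059082) 0.02030427217929992 [[0.37599998712539673, 0.23600000143051147], [0.4090000092983246, -0.13699999451637268], [0.6079999804496765, -0.11900000274181366], [0.5759999752044678, 0.2540000081062317]]
pin 893 [ 0.50386413 -0.09240219] dir [-0.99885154 -0.04791233] ext [ 0.63440956 -0.08614026] [ 0.38590499 -0.09806038] len 0.2487902958111527 zmax 0.06869200647684254
 top ridge mean [ 0.50946481 -0.10016338  0.06702198]
 grey 113 [276. 167.] [ 0.723 -0.349  0.049] circ [ 0.76834687 -0.37941939] 0.060890766532571555
 grey 138 [331. 168.] [ 0.55  -0.41   0.049] circ [ 0.55766372 -0.44422429] 0.045786770757961726
 grey 289 [311. 240.] [0.465 0.067 0.046] circ [0.46525957 0.06675887] 0.036355619116328446
```

View pics/crop.png

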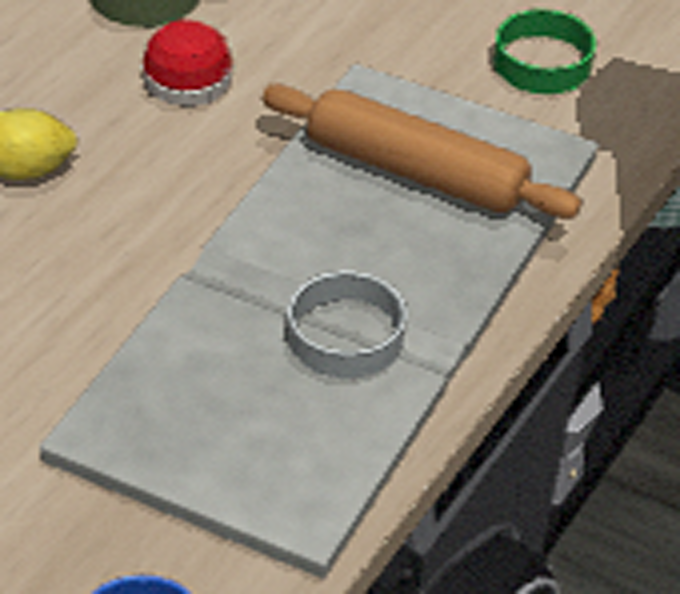

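Run:
```python
from h import *
import pickle
s=sense(); print(s['eef_pos'],s['tool_rot'],s['force'],s['time_s'])
from scipy.spatial.transform import Rotation as R
q=s['tool_rot']; print(R.from_quat([q[1],q[2],q[3],q[0]]).as_matrix().round(3))
c=pickle.load(open('scene.pkl','rb'))
print(world(c,[(251.3,245.6),(317.5,272.8)],.02))
```

```text
[ 0.17848565 -0.54602025  0.24915522] [-9.10051351e-04  9.87559160e-01  1.57245275e-01 -3.91585791e-05] [-0.17311724 -0.07211941  0.33448608] 0.1
[[ 0.951  0.311 -0.   ]
 [ 0.311 -0.951  0.002]
 [ 0.    -0.002 -1.   ]]
[[0.58639644 0.07193322 0.02      ]
 [0.39160964 0.05400197 0.02      ]]
```

>>> {"op": "send_rows", "data": {
  "increments": [0.16,0.33,0,0,0.32,0.66,0,0,0.4,0.9,0,0,0.4,0.9,0,0,0.5,1,0,0,0.5,1,0,0,0.5,1,0,0],
  "gripper": 0
}}

```text
time_s: 0.98
eef_pos: [0.3289, -0.2451, 0.2498]
tool_rot: [-0.0, 0.987, 0.159, -0.0]
force: [0.4, -0.4, 0.1]
gripper_width: 0.0002
finger_force: 0.0
```

>>> {"op": "send_rows", "data": {
  "increments": [0.1,0.2,0,0.1,0.2,0.4,0,0.2,0.3,0.6,0,0.3,0.4,0.8,0,0.4,0.45,1,0,0.51,0.45,1,0,0.63,0.45,1,0,0.75,0.45,1,0,0.856]
}}

```text
time_s: 1.98
eef_pos: [0.4639, 0.0526, 0.2496]
tool_rot: [-0.0, 0.673, 0.74, -0.0]
force: [-0.4, 0.2, 0.1]
gripper_width: -0.0
finger_force: 0.0
```

Run:
```python
from h import *
s=sense(); print(s['eef_pos'],s['qpos'],s['tool_rot'],s['force'],s['time_s'])
c=read_camera('wrist'); cv2.imwrite('pics/w1.png',c['image']); W=allworld(c)
import pickle; pickle.dump(c,open('w1.pkl','wb'))
x,y,z=W[...,0],W[...,1],W[...,2]; ok=c['depth']>0
I=c['image'].astype(int)
P=W[ok&(abs(z-.05)<.006)&(abs(I[...,2]-I[...,0])<40)&(abs(x-.465)<.06)&(abs(y-.066)<.06)]
print(len(P)); 
if len(P)>10:
    A=np.c_[2*P[:,:2],np.ones(len(P))]; t=np.linalg.lstsq(A,(P[:,:2]**2).sum(1),rcond=None)[0]
    print('cutter',t[:2],np.sqrt(t[2]+t[0]**2+t[1]**2))
g=W[ok&(z<.0175)&(z>.008)&(abs(x-.49)<.085)&(abs(y-.06)<.03)]; print('groove',len(g),g.mean(0) if len(g) else '', np.polyfit(g[:,0],g[:,1],1) if len(g)>5 else '')
```

```text
[0.46389992 0.05256816 0.24955844] [-2.27836703e-02  1.59508496e-01 -2.12322172e-01  1.19966453e+00
 -6.06343385e-04  1.45330132e+00] [-6.49748297e-05  6.72840915e-01  7.39787056e-01 -4.58037119e-04] [-0.41282831  0.17820925  0.0603918 ] 1.975
843
cutter [0.46807863 0.06495218] 0.03607191558378575
groove 2351 [0.4918478  0.05069151 0.01484949] [0.08868613 0.00707143]
```

View pics/w1.png

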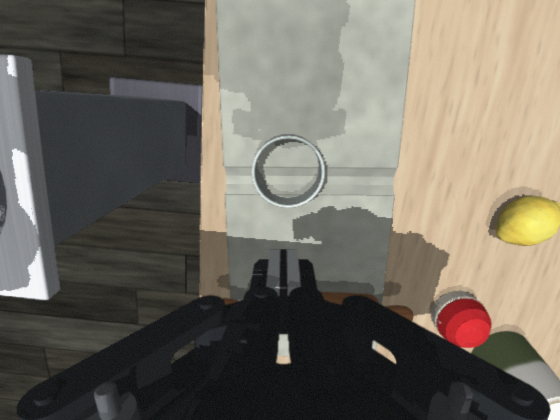

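The wrist view shows the steel cutter at (289,171) straddling the groove, with rows at about 168-195, and the closed fingertips at (283,265). I'll lower them into the ring.

>>> {"op": "send_rows", "data": {
  "increments": [0.01,0.045,0,0,0.01,0.045,-0.2,0,0.01,0.045,-0.4,0,0.01,0.045,-0.55,0,0.01,0.045,-0.63,0,0.01,0.045,-0.67,0,0.01,0.045,-0.67,0]
}}

```text
time_s: 2.9
eef_pos: [0.4665, 0.0669, 0.0487]
tool_rot: [-0.0, 0.675, 0.738, -0.0]
force: [0.2, -0.5, -0.6]
gripper_width: -0.0
finger_force: 0.0
```

>>> {"op": "send_rows", "data": {
  "increments": [-0.004,0.05,-0.008,0,-0.007,0.08,-0.008,0,-0.01,0.11,-0.008,0,-0.012,0.14,-0.008,0,-0.015,0.17,-0.008,0,-0.017,0.2,-0.008,0,-0.02,0.23,-0.008,0,-0.022,0.26,-0.008,0]
}}

```text
time_s: 3.9
eef_pos: [0.4598, 0.1455, 0.0466]
tool_rot: [-0.0, 0.675, 0.738, -0.0]
force: [0.5, -1.5, 0.7]
gripper_width: 0.0003
finger_force: 0.4
```

>>> {"op": "send_rows", "data": {
  "increments": [-0.003,0.03,0,0,-0.005,0.06,0,0,-0.008,0.085,0,0,-0.01,0.105,0,0,-0.01,0.115,0,0,-0.01,0.115,0,0,-0.01,0.105,0,0,-0.007,0.08,0,0]
}}

```text
time_s: 4.9
eef_pos: [0.4579, 0.1685, 0.0466]
tool_rot: [0.0, 0.675, 0.738, 0.0]
force: [-1.0, 0.1, 0.2]
gripper_width: -0.0002
finger_force: 0.0
```

```bash
cat > m.py <<'E'
from h import *
import sys
yh=np.array([-.0862,.9963]); xh=np.array([.9963,.0862]); g0=np.array([.4919,.0535])
s=sense(); print(s['eef_pos'].round(4),s['force'].round(1),s['time_s'])
for n in sys.argv[1:]:
    c=read_camera(n); W=allworld(c); x,y,z=W[...,0],W[...,1],W[...,2]; ok=c['depth']>0
    cv2.imwrite(f'pics/{n}_{s["time_s"]:.1f}.png',c['image']); I=c['image'].astype(int)
    S=ok&(x>.35)&(x<.66)&(y>-.2)&(y<.26)
    P=W[S&(z>.041)&(z<.056)&(abs(I[...,2]-I[...,0])<40)&(I.sum(2)>150)&(y>.03)]
    if len(P)>30:
        f=lambda p:np.hypot(P[:,0]-p[0],P[:,1]-p[1])-.0365
        from scipy.optimize import least_squares
        r=least_squares(f,P[:,:2].mean(0),loss='soft_l1',f_scale=.003); d=r.x-g0; print(n,'cutter',r.x,'groove frame',d@xh,d@yh,len(P),np.ptp(P[:,2]),np.abs(r.fun).mean())
    P=W[S&(z>.03)&(z<.08)&(I[...,2]-I[...,0]>50)&(I[...,2]>70)]
    if len(P)>100:
        # cylinder axis fit on barrel, r=.024, unknown centre/yaw, free height
        c0=P[:,:2].mean(0); Q=P[abs((P[:,:2]-c0)@xh)<.06]
        def f(p):
            t=Q[:,1]-p[0]-(Q[:,0]-.505)*np.tan(p[1])
            return np.hypot(t*np.cos(p[1]),Q[:,2]-p[2])-.024
        r=least_squares(f,[c0[1],.08,.044],loss='soft_l1',f_scale=.002); d=np.array([.505,r.x[0]])-g0
        print(n,'pin y@.505',r.x[0],'skew',r.x[1]-.0864,'z',r.x[2],'groove y',d@yh,'ends x',P[:,0].min(),P[:,0].max(),len(Q),np.abs(r.fun).mean())
E
python3 m.py scene side
```

```text
[0.4579 0.1685 0.0466] [-1.   0.1  0.2] 4.9
scene cutter [0.45907308 0.15650859] groove frame -0.023826121245874996 0.10545713917121871 110 0.01492940924456132 0.002963015278151463
scene pin y@.505 -0.10590682207572215 skew -0.007912703623628503 z 0.04238003210459052 groove y -0.15994623683404197 ends x 0.3875182619653129 0.5482598465564135 626 0.002721620854023488
side cutter [0.45926986 0.15771077] groove frame -0.02352643669004977 0.10663790365038872 251 0.014681237749422316 0.003762842566926901
side pin y@.505 -0.09831199208025303 skew 0.13473988510843227 z 0.043940998681323715 groove y -0.15237950770955608 ends x 0.3865202135309229 0.6344590668565822 342 0.002750882739637519
```

>>> {"op": "send_rows", "data": {
  "increments": [0,0,0.2,0,0,0,0.4,0,0.03,-0.1,0.6,0,0.06,-0.3,0.67,0,0.1,-0.5,0.67,0,0.13,-0.7,0.67,0,0.167,-0.9,0.67,0,0.167,-1,0.67,0]
}}

```text
time_s: 6.0
eef_pos: [0.5083, -0.1345, 0.2475]
tool_rot: [0.0, 0.676, 0.737, 0.0]
force: [0.4, -0.2, 0.1]
gripper_width: -0.0
finger_force: 0.0
```

>>> {"op": "send_rows", "data": {
  "increments": [0,-0.05,0,0,0,-0.1,0,0,0,-0.1,0,0],
  "gripper": 0.5
}}

```text
time_s: 6.38
eef_pos: [0.508, -0.1611, 0.2476]
tool_rot: [-0.0, 0.675, 0.738, 0.0]
force: [-0.2, 0.9, -0.6]
gripper_width: 0.0426
finger_force: 0.0
```

```bash
python3 m.py wrist scene; ls pics
```

```text
[ 0.508  -0.1611  0.2476] [-0.2  0.9 -0.6] 6.375
crop.png
scene0.png
scene_4.9.png
side0.png
side_4.9.png
w1.png
wrist_6.4.pngTraceback (most recent call last):
  File "m.py", line 21, in <module>
    r=least_squares(f,[c0[1],.08,.044],loss='soft_l1',f_scale=.002); d=np.array([.505,r.x[0]])-g0
      ^^^^^^^^^^^^^
NameError: name 'least_squares' is not defined
```

```bash
sed -i 's/^import sys/import sys\nfrom scipy.optimize import least_squares/' m.py; python3 m.py wrist
```

```text
[ 0.508  -0.1605  0.2476] [-0.6  0.6  0.7] 6.425
wrist pin y@.505 -0.10561887087166832 skew -0.04340131437336205 z 0.04358525828250163 groove y -0.15965935104944315 ends x 0.3919145718987818 0.6380177887432662 5711 0.0004944373630731055
```

View pics/wrist_6.4.png

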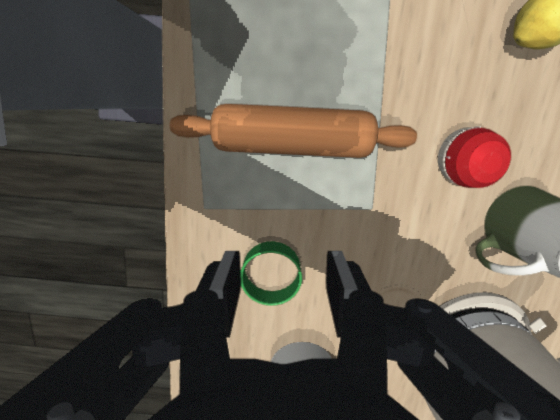

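The wrist view shows the pin at (293,131), slightly skewed, with the half-open fingertips near (228,265) and (338,265). I'll move above the middle of the barrel.

>>> {"op": "send_rows", "data": {
  "increments": [0.023,0.1,0,-0.03,0.023,0.185,-0.1,-0.03,0.023,0.185,-0.25,-0.03,0.023,0.185,-0.4,-0.03,0.023,0.185,-0.48,-0.03,0.023,0.185,-0.5,-0.03,0.023,0.185,-0.5,-0.03]
}}

```text
time_s: 7.35
eef_pos: [0.5152, -0.1051, 0.0981]
tool_rot: [0.0, 0.692, 0.722, 0.0]
force: [0.0, 0.4, -0.8]
gripper_width: 0.0423
finger_force: 0.0
```

>>> {"op": "send_rows", "data": {
  "increments": [0,0,-0.005,0,0,0,-0.01,0,0,0,-0.01,0]
}}

```text
time_s: 7.72
eef_pos: [0.5152, -0.1057, 0.0951]
tool_rot: [0.0, 0.692, 0.722, 0.0]
force: [0.1, -0.9, 0.2]
gripper_width: 0.0424
finger_force: 0.0
```

>>> {"op": "send_rows", "data": {
  "increments": [0,0,-0.005,0,0,0,-0.01,0,0,0,-0.01,0]
}}

```text
time_s: 8.1
eef_pos: [0.5147, -0.1055, 0.0914]
tool_rot: [-0.0, 0.692, 0.722, -0.0]
force: [-1.1, 0.7, -0.1]
gripper_width: 0.0423
finger_force: 0.0
```

>>> {"op": "send_rows", "data": {
  "increments": [0,0,-0.004,0,0,0,-0.008,0,0,0,-0.008,0]
}}

```text
time_s: 8.48
eef_pos: [0.5148, -0.1055, 0.0891]
tool_rot: [-0.0, 0.692, 0.722, -0.0]
force: [-0.4, 0.1, -0.2]
gripper_width: 0.0428
finger_force: 0.0
```

>>> {"op": "send_rows", "data": {
  "increments": [0,0,-0.002,0,0,0,-0.004,0,0,0,-0.004,0]
}}

```text
time_s: 8.85
eef_pos: [0.5149, -0.1056, 0.088]
tool_rot: [0.0, 0.692, 0.722, 0.0]
force: [0.2, 0.1, -0.0]
gripper_width: 0.0426
finger_force: 0.0
```

>>> {"op": "send_rows", "data": {
  "increments": [0,0,-0.002,0,0,0,-0.004,0,0,0,-0.004,0]
}}

```text
time_s: 9.22
eef_pos: [0.5148, -0.1055, 0.0867]
tool_rot: [-0.0, 0.692, 0.722, -0.0]
force: [-0.3, -0.4, 0.4]
gripper_width: 0.0426
finger_force: 0.0
```

>>> {"op": "send_rows", "data": {
  "increments": [0,0,-0.002,0,0,0,-0.004,0,0,0,-0.004,0]
}}

```text
time_s: 9.6
eef_pos: [0.5148, -0.1056, 0.0855]
tool_rot: [-0.0, 0.692, 0.722, -0.0]
force: [0.1, -0.3, 0.6]
gripper_width: 0.0426
finger_force: 0.0
```

>>> {"op": "send_rows", "data": {
  "increments": [0,0,-0.002,0,0,0,-0.004,0,0,0,-0.004,0]
}}

```text
time_s: 9.98
eef_pos: [0.515, -0.1057, 0.0848]
tool_rot: [0.0, 0.692, 0.722, -0.0]
force: [-1.6, -0.8, 3.5]
gripper_width: 0.0429
finger_force: 2.0
```

>>> {"op": "send_rows", "data": {
  "increments": [0,0,-0.002,0,0,0,-0.004,0,0,0,-0.004,0]
}}

```text
time_s: 10.35
eef_pos: [0.5151, -0.106, 0.0847]
tool_rot: [0.001, 0.692, 0.722, -0.0]
force: [-3.3, 0.2, 12.3]
gripper_width: 0.0427
finger_force: 6.2
```

>>> {"op": "send_rows", "data": {
  "increments": [0,0.012,-0.0015,0.003,-0.002,0.035,0.0015,0.005,-0.004,0.065,0.0015,0.008,-0.005,0.095,0.0015,0.011,-0.007,0.125,0.0015,0.014,-0.009,0.155,0.0015,0.017,-0.01,0.18,0.0015,0.019,-0.01,0.19,0.0015,0.02]
}}

```text
time_s: 11.35
eef_pos: [0.5118, -0.048, 0.0835]
tool_rot: [-0.0, 0.68, 0.733, -0.0]
force: [0.2, -0.2, 0.1]
gripper_width: 0.0426
finger_force: 0.0
```

```bash
python3 m.py wrist side scene
```

```text
[ 0.5118 -0.048   0.0835] [ 0.2 -0.2  0.1] 11.35
wrist pin y@.505 -0.08514425063031628 skew -0.03902496826049063 z 0.043705218901854685 groove y -0.1392604869029841 ends x 0.39106911476860806 0.6358169390198727 5034 0.0004395013463847636
side cutter [0.45923323 0.15915724] groove frame -0.023438246104859676 0.10808218726304644 321 0.011737620422964445 0.001051673852554376
side pin y@.505 -0.08391826560706148 skew -0.0303881639303882 z 0.044135334931300826 groove y -0.13803903802431533 ends x 0.3880778763811858 0.6352717820010547 231 0.0013358223125649398
scene cutter [0.45852591 0.15764523] groove frame -0.024273290610917327 0.10663673993195098 199 0.013014809959491003 0.0010326889072724684
scene pin y@.505 -0.0854474280529853 skew -0.03446556740008208 z 0.042558414005942374 groove y -0.13956254256918924 ends x 0.38625882722642907 0.6338218876614822 455 0.0018780421291132094
```

Each stroke carries the pin only about 20 mm before the tip runs past the crest, so I'll work in several short strokes.

>>> {"op": "send_rows", "data": {
  "increments": [0,0,0.03,0,0.001,-0.08,0.03,-0.01,0.001,-0.15,0.03,-0.02,0.001,-0.15,0.01,-0.02,0.001,-0.15,0,-0.02,0.001,-0.15,0,-0.02]
}}

```text
time_s: 12.25
eef_pos: [0.5123, -0.0933, 0.0846]
tool_rot: [0.0, 0.692, 0.722, -0.0]
force: [-2.2, -0.4, 7.6]
gripper_width: 0.0427
finger_force: 4.0
```

>>> {"op": "send_rows", "data": {
  "increments": [-0.001,0.02,0,0.005,-0.003,0.06,0,0.015,-0.006,0.1,0,0.023,-0.009,0.14,0.002,0.03,-0.011,0.18,0.03,0.03,-0.011,0.18,0.03,0.03]
}}

```text
time_s: 13.0
eef_pos: [0.5091, -0.0387, 0.0932]
tool_rot: [0.0, 0.674, 0.739, 0.0]
force: [0.0, 0.5, -0.3]
gripper_width: 0.0427
finger_force: 0.0
```

```bash
python3 m.py wrist
```

```text
[ 0.5091 -0.0387  0.0932] [ 0.   0.5 -0.3] 13.0
wrist pin y@.505 -0.057519399976418514 skew -0.04243883529808518 z 0.04373609784784032 groove y -0.11173784819650577 ends x 0.3902711168898871 0.6364908643672734 8500 0.0004390671567565592
```

>>> {"op": "send_rows", "data": {
  "increments": [0.003,-0.05,0,-0.02,0.006,-0.088,0,-0.04,0.006,-0.088,-0.02,-0.04,0.006,-0.088,-0.03,-0.04,0.006,-0.088,-0.03,-0.04]
}}

```text
time_s: 13.68
eef_pos: [0.5107, -0.0665, 0.0845]
tool_rot: [0.001, 0.698, 0.716, -0.0]
force: [-2.4, -0.8, 8.8]
gripper_width: 0.0424
finger_force: 4.6
```

>>> {"op": "send_rows", "data": {
  "increments": [-0.001,0.02,0,0.005,-0.003,0.06,0,0.015,-0.006,0.1,0,0.023,-0.009,0.14,0.002,0.03,-0.011,0.18,0.03,0.03,-0.011,0.18,0.03,0.03]
}}

```text
time_s: 14.42
eef_pos: [0.5075, -0.0112, 0.0931]
tool_rot: [0.0, 0.68, 0.733, 0.0]
force: [0.1, 0.5, 0.2]
gripper_width: 0.0428
finger_force: 0.0
```

```bash
python3 m.py wrist
```

```text
[ 0.5075 -0.0112  0.0931] [0.1 0.5 0.2] 14.425
wrist pin y@.505 -0.028182076372692516 skew -0.04189687500123103 z 0.043746588069577166 groove y -0.08250907269011354 ends x 0.3902975576520522 0.634840396338445 8308 0.00043601020702671085
```

>>> {"op": "send_rows", "data": {
  "increments": [0.005,-0.05,0,-0.015,0.008,-0.083,0,-0.03,0.008,-0.083,-0.02,-0.03,0.008,-0.083,-0.03,-0.03,0.008,-0.083,-0.03,-0.03]
}}

```text
time_s: 15.1
eef_pos: [0.5098, -0.0373, 0.0844]
tool_rot: [0.0, 0.698, 0.716, -0.0]
force: [-2.4, -1.2, 8.9]
gripper_width: 0.0427
finger_force: 4.4
```

>>> {"op": "send_rows", "data": {
  "increments": [-0.001,0.02,0,0.005,-0.003,0.06,0,0.015,-0.006,0.1,0,0.023,-0.009,0.14,0.002,0.03,-0.011,0.18,0.03,0.03,-0.011,0.18,0.03,0.03]
}}

```text
time_s: 15.85
eef_pos: [0.5067, 0.0179, 0.0931]
tool_rot: [0.0, 0.68, 0.733, 0.0]
force: [-0.8, 0.3, 0.5]
gripper_width: 0.0426
finger_force: 0.0
```

```bash
python3 m.py wrist
```

```text
[0.5067 0.0179 0.0931] [-0.8  0.3  0.5] 15.85
wrist cutter [0.46231736 0.15660971] groove frame -0.02058512324663453 0.10527822283037597 1593 0.01116196344774359 0.0008938360790248993
wrist pin y@.505 0.0016266049550633039 skew -0.0418886849190516 z 0.043712754788992274 groove y -0.05281068348327043 ends x 0.3875675793350089 0.6337074962624172 8531 0.00043430117626688135
```

>>> {"op": "send_rows", "data": {
  "increments": [0.005,-0.05,0,-0.015,0.008,-0.083,0,-0.03,0.008,-0.083,-0.02,-0.03,0.008,-0.083,-0.03,-0.03,0.008,-0.083,-0.03,-0.03]
}}

```text
time_s: 16.52
eef_pos: [0.5089, -0.0082, 0.0844]
tool_rot: [0.0, 0.698, 0.716, -0.0]
force: [-2.0, -0.9, 8.2]
gripper_width: 0.0429
finger_force: 4.2
```

>>> {"op": "send_rows", "data": {
  "increments": [-0.001,0.02,0,0.005,-0.003,0.06,0,0.015,-0.006,0.1,0,0.023,-0.009,0.13,0.002,0.03,-0.011,0.16,0.03,0.03,-0.011,0.16,0.03,0.03]
}}

```text
time_s: 17.27
eef_pos: [0.5057, 0.0407, 0.0931]
tool_rot: [0.0, 0.68, 0.733, 0.0]
force: [-0.3, -0.0, -0.1]
gripper_width: 0.0426
finger_force: 0.0
```

```bash
python3 m.py wrist
```

```text
[0.5057 0.0407 0.0931] [-0.3 -0.  -0.1] 17.275
wrist cutter [0.46259368 0.15610415] groove frame -0.02035340384680205 0.10475072288186284 2695 0.01482993345891831 0.011014654948622722
wrist pin y@.505 0.027253994676746798 skew -0.0422149595068446 z 0.04373449667540776 groove y -0.027278115103557165 ends x 0.3847633817929749 0.6328228518039202 8878 0.0004355167210900642
```

>>> {"op": "send_rows", "data": {
  "increments": [0.005,-0.04,0,-0.015,0.008,-0.07,0,-0.03,0.008,-0.07,-0.02,-0.03,0.008,-0.07,-0.03,-0.03,0.008,-0.07,-0.03,-0.03]
}}

```text
time_s: 17.95
eef_pos: [0.508, 0.0189, 0.0846]
tool_rot: [0.0, 0.698, 0.716, 0.0]
force: [-3.3, 0.8, 9.5]
gripper_width: 0.0433
finger_force: 5.1
```

>>> {"op": "send_rows", "data": {
  "increments": [-0.001,0.02,0,0.005,-0.003,0.05,0,0.015,-0.006,0.085,0,0.023,-0.009,0.12,0.002,0.03,-0.011,0.15,0.03,0.03,-0.011,0.15,0.06,0.03,-0.011,0.15,0.06,0.03]
}}

```text
time_s: 18.82
eef_pos: [0.5056, 0.0641, 0.1027]
tool_rot: [0.001, 0.681, 0.733, 0.001]
force: [0.7, -0.6, -0.9]
gripper_width: 0.0425
finger_force: 0.0
```

```bash
python3 m.py wrist scene
```

```text
[0.5056 0.0641 0.1027] [ 0.7 -0.6 -0.9] 18.825
wrist cutter [0.46246721 0.15626192] groove frame -0.020465812173288505 0.10491880692750846 3979 0.014886696948475608 0.006218650275984873
wrist pin y@.505 0.05212321239474472 skew 0.0023873267479581767 z 0.038720502841514785 groove y -0.0025009134911158364 ends x 0.3873760114893651 0.6315440927969842 9728 0.0004520318573732251
scene cutter [0.45857312 0.15762134] groove frame -0.024228308434209478 0.10660886689845787 199 0.014509930830406192 0.0036414959743648794
scene pin y@.505 0.05159003683994183 skew -0.0008655053431006338 z 0.03779879708366533 groove y -0.0030321162963659535 ends x 0.38021086457968234 0.6281940627394769 697 0.0016160658153373233
```

The pin has sunk 5 mm and is aligned with the groove. I'll retreat upward, let it settle, then check and hand in.

>>> {"op": "send_rows", "data": {
  "increments": [0,0,0.1,0,0,0,0.2,0,0,0,0.3,0,0,0,0.3,0,0,0,0.3,0,0,0,0.3,0]
}}

```text
time_s: 19.68
eef_pos: [0.5037, 0.0641, 0.1903]
tool_rot: [-0.001, 0.681, 0.733, -0.001]
force: [-0.3, 0.1, -0.8]
gripper_width: 0.0425
finger_force: 0.0
```

```bash
python3 m.py side wrist; python3 -c "
from bench import *
print(hand_in())"
```

```text
[0.5037 0.0641 0.1903] [-0.3  0.1 -0.8] 19.675
side cutter [0.45936232 0.15902036] groove frame -0.023321431503253862 0.10793467922032601 318 0.011797945401844312 0.0019566409760214173
side pin y@.505 0.052550181334834176 skew 0.0016683201574352186 z 0.03936725796860156 groove y -0.0020755243361047096 ends x 0.38053515615082145 0.627964591251708 734 0.0012996661590534977
wrist cutter [0.46229805 0.15658466] groove frame -0.020606528440940273 0.10525493327525282 1792 0.013238602486463746 0.0047565904391963
wrist pin y@.505 0.05207891860338176 skew 0.0020252061676458155 z 0.03868840462674189 groove y -0.0025450433954507484 ends x 0.38319247726569405 0.6302994031060657 6716 0.0004685514650610736
the job is handed in; nothing more can be done
None
```

I handed the job in at about 20 s, but no verdict came back; by my last camera check the pin lies still in the groove, about 5 mm down and parallel to it within 0.003 rad, and the cutter stands about 105 mm left of the groove's middle.

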